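# Pyrometer head back onto its three-ball mount

## Robot

A 6-joint arm with a two-finger parallel gripper is mounted at the origin on the work surface. World frame = base frame: x ahead of the robot, y to its left, z up, the work surface at z = 0. Lengths are in m, angles in rad, forces in N, time in s.
With the tool pointing down it reaches from about 0.35 to 0.85 m from the base axis. Payload 8.1 kg.
Tool frame: the origin (TCP) lies on the centre line of the jaws, within the pads' length; the fingertips stand robot.tip_reach ahead of it and the grasp point (between the pads) lies 5 mm behind it (robot.tip_reach is the distance from the TCP to the fingertips, in m); z points along the fingers, y is the direction in which the jaws open and shut (so a half turn about z gives the same grasp; the last joint's range is limited). The gripper opens to 93 mm and grips with 3 to 60 N. Pads are 15 mm wide; open, the fingers measure 128 mm over their backs; the gripper's body (75 mm by 188 mm) begins 65 mm behind the grasp point.
Start: joints at [1.201, 0.13, 1.488, -0, 1.523, -0.085], TCP at [0.169, 0.576, 0.233] pointing down, gripper open.
Joint ranges: [-2.96, 2.96], [-0.89, 2.26], [0.02, 2.5], [-1.34, 4.48], [0, 2.73], [-2.66, 2.66]. Speed limits (rad/s): [2.39, 2.39, 2.79, 3.14, 3.14, 3.14].

## Interface

Orientations are given as a rotation vector (axis times angle).
In Python, from plant import sensors, read_camera, robot gives the robot as it stands.
- The arm moves only by the tool play_rows, never from a script. Its argument "series" is a list that holds one entry, the list of rows, each a list of 5 numbers: the closure, from -1 (fully open) to 1 (shut), then the shift along the world's x, y, z in m, then the turn about the world's z in rad. A call has 1 to 8 rows; each row is the pose to reach, as a shift and turn from the pose commanded when the call began; what a row does not reach only later rows make up. A row lasts 1/10 s, in which the tool goes at most 50 mm and 8.59 degrees, less where a joint would pass 70% of its speed; a pose out of reach is approached as far as the arm can. A call with a gripper value outside its range is refused whole. The fingers move at their own pace and stop on an object; "force" is the grip in N (left out, the last holds). Time passes only in rows, so rows that repeat a pose let the fingers close. It gives the time, the measured TCP pose, the force and the opening at its end, in the units of the state.
- sensors.read_state(): the state, without advancing time (a new reading comes with each control period).
- read_camera(name): name is "side" or "top"; returns a dict with "color" (400x640x3 uint8, red, green, blue), "range_z" (400x640 float32, m along the optical axis (not along the pixel's ray), 0 where there is no reading), "intrinsics" (3x3 intrinsics, pixels), "rvec" (rotation vector, rad) and "tvec" (3), from world to camera coordinates, as OpenCV has them. Camera axes: x right, y down, z forward; pixel columns grow to the right and rows downward; lengths in m; the calibration is good to about 2 mm. A picture is of the moment at which its call begins.
- robot.close_job(): hands the job in, once; it reports no verdict.
The state is a dict: "t": time; "q": joint angles; "dq": joint speeds; "joint_torque": joint torques, N m; "tool_pos": TCP position; "orientation": TCP orientation; "force": force on the tool from outside, world axes, zero at the start; "wrist_torque": the same for the moment, N m; "opening": finger opening in m.
Only numpy, scipy, OpenCV 4.12 (cv2) and the standard library are available. Lean on these libraries where they do the work, as an engineer would, in place of code of your own. Each camera call takes 0.05 s, during which the arm holds its last target.

## Task

Take the orange pyrometer head off its wooden rest and put it back on its three-ball mount, lens towards the forge: feel for the spring catch and the balls, ease the plate in and press until the catch springs pull it fully home and level on all three balls, then let go. Do it gently, never forcing or dropping it onto the ceramic balls or the catch, and leave the other things on the bench alone.

Things in the scene. Friction and masses are not known exactly. Their poses are not given: they have to be found in the camera images.
- head: Pyrometer head, 0.43 to 0.58 kg: orange housing 100 long (x), 44 wide (y), 46 high, flat sides, on a round aluminium plate 114 dia x 6 mm. Origin: centre of the plane of the feet under the plate (plate top 15, housing 23 to 69 mm above it). x points out along the lens, y left, z up. Grip it from above across y.
- housing (a point): Middle of the orange housing, 46 mm above the head's origin: a good height to grip (width there 44 mm across y, 31 mm above the plate).
- lens (a point): Front glass of the lens tube (38 mm dia), 78 mm along x from the head's axis, 46 mm above its origin.
- front_groove (a point): Mouth of the front groove under the plate. Three radial 90-degree V-grooves in steel blocks, 24 mm long, 18 wide at the feet, 9 deep, lie 40 mm from the head's axis at 0, 120 and 240 degrees from its x; each must ride down onto its ball.
- strike (a point): Lower edge of the catch's steel strike under the middle of the plate, 15.5 mm below the head's origin. The strike is 20 mm long in x, a diamond in section: sharp lower edge, widest (8.5 mm in y) 4.2 mm above that edge, then a neck 3 mm thick.
- mount: Fixed kinematic mount. Origin: underside centre of its dark steel foot, 150 x 130 x 12 mm; x is its aim, towards the forge (lens this way), z up. On it a firmly clamped cross slide and pan disc, 120 dia, top 46 mm up, left as last aimed: centre up to 15 mm off either way in y and 5 mm in x, turned up to 3 degrees. The measured pose does NOT show this; heights never change.
- nominal_home (a point): Point of the foot's frame, 64.3 mm above the mount's origin: where the head's origin would sit when home if the slides stood in mid travel. The real place is off sideways as told for the mount, at this height (down to 1 mm less under the springs), level. Seated, each ball carries about 7 N; no ball may be loaded over 20 N.
- nominal_ball (a point): Front ball's centre if the slides stood in mid travel (moved and turned with the disc, unmeasured). Three white ceramic balls, 16 mm dia, centres 62 mm above the mount's origin, 40 mm from the disc's axis at 0, 120, 240 degrees from its x. A head held off centre on them feels side force and twist, and should be let go that way.
- nominal_catch (a point): Catch gap at mid travel (unmeasured like the balls), 60 mm up: two brass jaws sprung together in y, steel rollers below their inner edges, flat smooth tops reaching 2.5 to 36 mm each side of the gap. A strike on a top holds the head 11 mm above home; slid in y at 3 to 6 N it drops in. Push 10 to 17 N from 9 to 3 mm above home, then springs pull with 10 N. Over 30 N on a jaw is too hard.
- rest: Fixed wooden rest (130 x 120 mm board with two rails along y, top 38 mm up) on which the head stands on its V-block feet, strike hanging between the rails. Origin: underside; x roughly as the head's x.
- brick: Pale insulating fire brick, 230 x 114 x 64 mm, lying flat. Origin: centre of underside. Bystander: leave alone.
- hammer: Cross-peen hammer lying flat, head 40 x 120 x 40 mm at the origin, wooden handle 270 mm towards its -x with a red-orange end. Bystander: leave alone.
- tongs: Dark steel tongs lying flat along x, 380 mm long, 12 mm thick, jaws to +x, origin under the rivet. Bystander: leave alone.
- swage: Rusty steel swage block with a slot, 75 x 65 x 75 mm. Origin: centre of underside. Bystander: leave alone.
- brush: Brass wire brush lying bristles down along x, 250 x 32 x 32 mm, wooden handle to -x. Origin: centre of underside. Bystander: leave alone.
- lens_cap: Black rubber lens cap, 44 mm dia, 14 mm high. Origin: centre of underside. Bystander: leave alone.
- punch: Dark steel hand punch lying along x, 145 mm long, 16 mm square. Bystander: leave alone.
- tin: Grey paste tin with a steel lid, 75 mm dia, 55 mm high. Origin: centre of underside. Bystander: leave alone.
Mind the look-alikes: they are no part of the job. Several things look just like the rest: the one meant starts farthest to the robot's right.

How it is judged:
By the outcome, as a careful person would: the job done as asked, in the order asked, and still so for the second after the job is handed in, with the robot touching nothing.
It also fails if it takes over 64 s, if anything falls off the work surface, if the arm or the gripper's body presses on something with over 40 N, if the wrist force passes 120 N, or if a joint passes its speed limit or range.

## Working session

There is one attempt and no reset: what is moved stays moved. The work goes in short steps, Python scripts to look and compute and a tool call to move; the robot and the scene stay as the last step left them, time stands still between calls to the robot, and variables do not carry over. Pictures are saved under pics/ and viewed, and the job is handed in when it is done.

Besides the shell and the picture viewer there is one more tool, called after "Emit:" in YAML: its name, and indented under it one key for each argument. play_rows: Moves the arm, as the interface text tells. Its arguments: {"type":"object","properties":{"series":{"type":"array","items":{"type":"array","items":{"type":"array","items":{"type":"number"}}}},"force":{"type":"number"}},"required":["series"]}

```bash
ls -la; mkdir -p pics; python3 - <<'E'
from plant import sensors, read_camera, robot
import cv2, numpy as np
s=sensors.read_state(); print(s); print(robot.tip_reach, [a for a in dir(robot) if a[0]!='_'])
for n in("side","top"):
    c=read_camera(n); cv2.imwrite(f"pics/{n}0.png",c["color"][:,:,::-1]); np.savez(f"{n}0.npz",**c); print(n,c["intrinsics"],c["rvec"],c["tvec"])
E
```

```text
total 12
drwxr-xr-x  3 agent agent 4096 Dec  6 16:56 .
drwxr-xr-x 23 root  root  4096 Dec  6 16:56 ..
drwxr-xr-x  2 agent agent 4096 Dec  6 16:56 pics
{'t': 0.0, 'q': array([ 1.20059289e+00,  1.31158061e-01,  1.48926901e+00,  3.08861303e-05,
        1.52296261e+00, -8.54214923e-02]), 'dq': array([ 0.00220399,  0.00041394, -0.00027099,  0.00026511, -0.00042756,
       -0.00137745]), 'joint_torque': array([-8.42901250e-05, -5.59843504e+01, -4.91755700e+01,  7.69131398e-02,
        3.54982086e-02, -1.14385659e-04]), 'tool_pos': array([0.16835753, 0.57534612, 0.2315949 ]), 'orientation': array([-4.45764636e-01, -3.10936523e+00,  2.73849926e-03]), 'force': array([-1.1721581 , -0.48225223, -0.10896276]), 'wrist_torque': array([-0.01407615, -0.01062125, -0.05749765]), 'opening': 0.09312243236862784}
0.014 ['IKError', 'close_job', 'tip_reach']
side [[406.59659617   0.         316.22845115]
 [  0.         406.59659617 199.28886476]
 [  0.           0.           1.        ]] [ 0.85825631 -2.64896124  0.95644619] [0.48867378 0.18108192 1.36285961]
top [[380.79552733   0.         326.82317607]
 [  0.         380.79552733 196.92782524]
 [  0.           0.           1.        ]] [ 2.14498742 -2.10207818  0.21907636] [0.1146777  0.49294029 1.10919085]
```

View pics/side0.png

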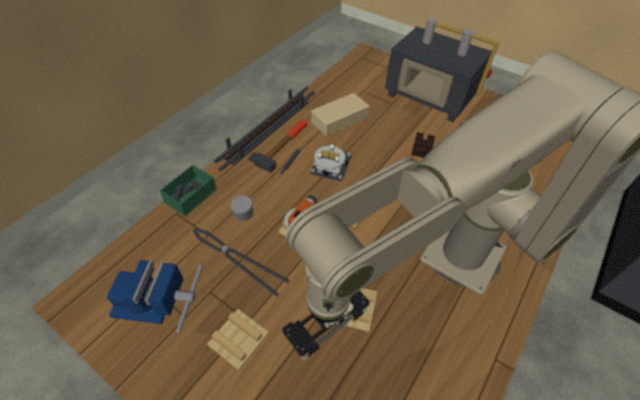

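View pics/top0.png

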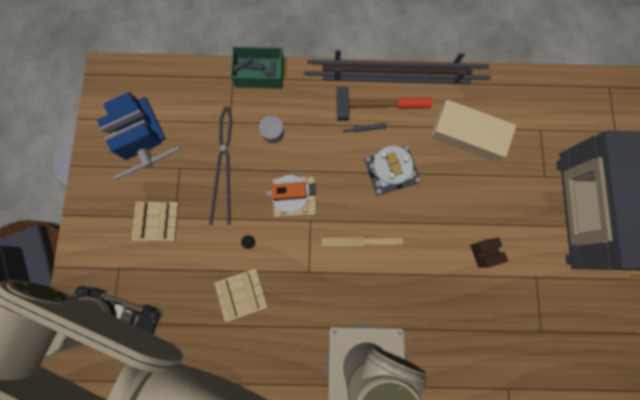

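```bash
cat > h.py <<'E'
import numpy as np, cv2
def load(f): return dict(np.load(f))
def RT(c):
    R,_=cv2.Rodrigues(c["rvec"]); return R,c["tvec"].reshape(3)
def world(c):
    R,t=RT(c);K=c["intrinsics"];z=c["range_z"].astype(float)
    v,u=np.mgrid[:z.shape[0],:z.shape[1]]
    P=np.stack([(u-K[0,2])/K[0,0]*z,(v-K[1,2])/K[1,1]*z,z],-1)
    W=(P-t)@R; W[z==0]=np.nan; return W
def proj(c,p):
    R,t=RT(c);q=np.atleast_2d(p)@R.T+t;K=c["intrinsics"]
    return np.c_[q[:,0]/q[:,2]*K[0,0]+K[0,2],q[:,1]/q[:,2]*K[1,1]+K[1,2]]
def onz(c,u,v,z):
    R,t=RT(c);K=c["intrinsics"];d=R.T@np.array([(u-K[0,2])/K[0,0],(v-K[1,2])/K[1,1],1]);o=-R.T@t
    return o+d*(z-o[2])/d[2]
def crop(c,u0,v0,u1,v1,s,f):
    cv2.imwrite(f,cv2.resize(np.ascontiguousarray(c["color"][v0:v1,u0:u1,::-1]),None,fx=s,fy=s,interpolation=cv2.INTER_CUBIC))
E
python3 - <<'E'
from h import *
c=load("top0.npz"); crop(c,250,135,430,225,4.4,"pics/tc0.png")
s=load("side0.npz"); crop(s,270,135,370,245,5,"pics/sc0.png")
W=world(c)
for u,v in [(500,300),(290,190),(393,165),(310,189),(280,205),(409,153),(376,190),(480,130)]: print(u,v,W[v,u].round(4))
E
```

```text
500 300 [ 0.1937 -0.4058 -0.0021]
290 190 [0.4964 0.2316 0.1089]
393 165 [ 0.5917 -0.0757  0.0611]
310 189 [0.5016 0.1743 0.1045]
280 205 [0.4625 0.2654 0.0484]
409 153 [ 0.6468 -0.1369  0.0129]
376 190 [ 0.5219 -0.0294  0.0173]
480 130 [ 0.711  -0.3496  0.0618]
```

View pics/tc0.png

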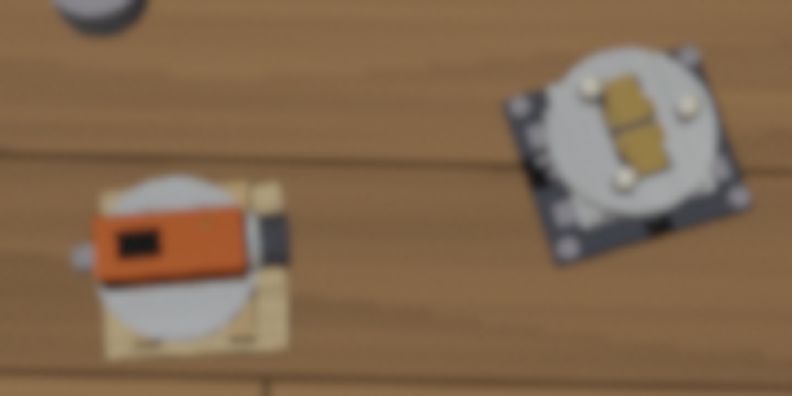

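View pics/sc0.png

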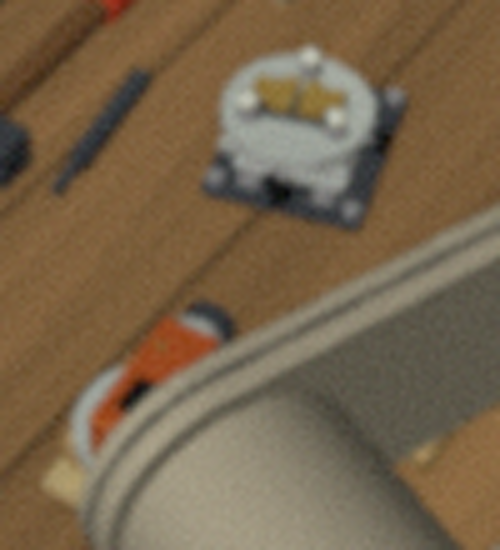

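```bash
python3 - <<'E'
from h import *
c=load("top0.npz"); W=world(c); hsv=cv2.cvtColor(c["color"],cv2.COLOR_RGB2HSV)
T=W[...,2]
# table plane check
m=(abs(T)<0.012); 
P=W[m]; A=np.c_[P[:,:2],np.ones(len(P))]; print("table plane",np.linalg.lstsq(A,P[:,2],rcond=None)[0])
# orange
o=((hsv[...,0]<14)&(hsv[...,1]>170)&(hsv[...,2]>110)).astype(np.uint8); o[:,:250]=0;o[:,330:]=0;o[:160]=0;o[230:]=0
cn,_=cv2.findContours(o,cv2.RETR_EXTERNAL,cv2.CHAIN_APPROX_NONE); cn=max(cn,key=cv2.contourArea)
print("contour bbox",cv2.boundingRect(cn))
top=(o>0)&(T>0.100)&(T<0.115)
pts=W[top]; print("top z med",np.median(pts[:,2]),len(pts))
print("rng x",np.percentile(pts[:,0],[1,99]),"y",np.percentile(pts[:,1],[1,99]))
xy=np.array([onz(c,u,v,0.107)[:2] for v,u in np.argwhere(top)]).astype(np.float32)
r=cv2.minAreaRect(xy*1000); print(r); print(cv2.boxPoints(r))
# full blob hull with top plane 
xy=np.array([onz(c,u,v,0.107)[:2] for u,v in cn[:,0]]).astype(np.float32); print(cv2.minAreaRect(xy*1000))
# PCA direction of points
q=W[top][:,:2]; u_,s_,vt=np.linalg.svd(q-q.mean(0)); print(q.mean(0),vt[0],np.degrees(np.arctan2(vt[0,1],vt[0,0])))
E
```

```text
table plane [8.49565693e-04 9.61833526e-05 8.44652325e-04]
contour bbox (272, 183, 33, 16)
top z med 0.10760951362426668 350
rng x [0.47467446 0.51689749] y [0.19114997 0.2836542 ]
((495.146728515625, 237.1580810546875), (39.52072525024414, 91.99986267089844), 5.457514762878418)
[[471.101   281.07013]
 [479.8509  189.4873 ]
 [519.19244 193.24603]
 [510.44257 284.82886]]
((494.6202087402344, 237.10775756835938), (40.578582763671875, 91.99986267089844), 5.457514762878418)
[0.49518746 0.23409686] [-0.11531443  0.99332904] 96.62176146841037
```

```bash
python3 - <<'E'
from h import *
for f,box in (("top0.npz",(355,140,425,200)),("side0.npz",(305,138,355,185))):
    c=load(f);g=c["color"].astype(int).min(2).astype(np.float32); u0,v0,u1,v1=box
    sub=g[v0:v1,u0:u1]
    k=cv2.resize(sub,None,fx=6,fy=6,interpolation=cv2.INTER_CUBIC)
    d=cv2.GaussianBlur(k,(0,0),6)-cv2.GaussianBlur(k,(0,0),20)
    mx=cv2.dilate(d,np.ones((25,25)))
    pk=[(d[y,x],x,y) for y,x in np.argwhere((d==mx)&(d>8))]
    for s,x,y in sorted(pk)[::-1][:9]:
        u=u0+(x+.5)/6-.5; v=v0+(y+.5)/6-.5
        print(f,round(float(s),1),round(u,2),round(v,2),onz(c,u,v,0.064)[:2].round(4),sub[int(v-v0+.5),int(u-u0+.5)])
E
```

```text
top0.npz 33.0 417.92 179.25 [ 0.5478 -0.1502] 125.0
top0.npz 32.0 378.58 191.08 [ 0.5085 -0.0306] 127.0
top0.npz 29.1 367.25 158.42 [0.6099 0.0034] 124.0
top0.npz 28.4 399.58 180.08 [ 0.5439 -0.0945] 163.0
top0.npz 27.0 386.75 148.92 [ 0.6417 -0.0567] 162.0
top0.npz 26.9 376.42 155.58 [ 0.6196 -0.0247] 159.0
top0.npz 26.8 393.58 147.75 [ 0.646  -0.0778] 162.0
top0.npz 26.4 382.25 151.42 [ 0.6334 -0.0428] 162.0
top0.npz 25.9 382.92 183.75 [ 0.5314 -0.0438] 151.0
side0.npz 48.6 331.42 145.75 [ 0.6118 -0.1152] 176.0
side0.npz 41.7 325.42 147.75 [ 0.6243 -0.0919] 156.0
side0.npz 41.1 336.75 149.58 [ 0.5828 -0.1096] 160.0
side0.npz 41.0 318.25 153.92 [ 0.6269 -0.0473] 174.0
side0.npz 35.3 342.42 157.25 [ 0.5418 -0.0873] 163.0
side0.npz 32.7 336.75 170.75 [ 0.5197 -0.0154] 152.0
side0.npz 31.6 336.58 157.92 [ 0.5578 -0.0711] 177.0
side0.npz 28.5 348.75 153.58 [ 0.5331 -0.1186] 115.0
side0.npz 27.9 339.92 176.58 [0.4939 0.0022] 117.0
```

```bash
python3 - <<'E'
from h import *
from scipy.optimize import least_squares
obs={}
for f,seeds in (("top0.npz",[(405.8,158.5),(382.8,154.6),(391.5,175.1)]),("side0.npz",[(331.4,145.8),(318.3,153.9),(336.6,158)])):
    c=load(f);g=c["color"].astype(np.float32).min(2)
    k=cv2.resize(g,None,fx=8,fy=8,interpolation=cv2.INTER_CUBIC)
    obs[f]=[]
    for (u,v) in seeds:
        x=int((u+.5)*8);y=int((v+.5)*8);w=24
        p=k[y-w:y+w+1,x-w:x+w+1]; yy,xx=np.mgrid[-w:w+1,-w:w+1]
        th=np.percentile(p,85); wt=np.clip(p-th,0,None)
        cx=(wt*xx).sum()/wt.sum();cy=(wt*yy).sum()/wt.sum()
        uu,vv=(x+cx+.5)/8-.5,(y+cy+.5)/8-.5
        obs[f].append((uu,vv)); print(f,round(uu,2),round(vv,2),p.max(),onz(c,uu,vv,.064)[:2].round(4))
C={f:load(f) for f in obs}
def model(p):
    a=p[2]+np.radians([0,120,240]); return np.c_[p[0]+.04*np.cos(a),p[1]+.04*np.sin(a),np.full(3,.064)]
for fs in (["top0.npz"],["side0.npz"],list(obs)):
    # front ball side index: reorder by nearest
    def res(p):
        M=model(p);out=[]
        for f in fs:
            q=proj(C[f],M)
            for o in obs[f]:
                d=q-np.array(o);out.append(d[np.argmin((d**2).sum(1))])
        return np.concatenate(out)
    r=least_squares(res,[.585,-.08,-1.3]); print(fs,r.x.round(4),np.degrees(r.x[2]),r.cost,res(r.x).round(1))
E
python3 - <<'E'
from h import *
c=load("top0.npz"); crop(c,358,140,424,198,12,"pics/tm0.png")
E
```

```text
top0.npz 405.5 157.7 171.2934 [ 0.6149 -0.1139]
top0.npz 383.24 153.43 172.27803 [ 0.627  -0.0457]
top0.npz 391.28 174.6 172.4234 [ 0.5605 -0.0695]
side0.npz 331.39 145.89 179.36232 [ 0.6114 -0.1145]
side0.npz 318.6 154.3 179.0441 [ 0.6246 -0.0464]
side0.npz 336.61 158.0 180.68987 [ 0.5574 -0.0708]
['top0.npz'] [ 0.6008 -0.0764 -1.2186] -69.8221428892294 0.05886585896754534 [ 0.   0.1 -0.   0.2  0.  -0.3]
['side0.npz'] [ 0.5978 -0.0772 -1.2182] -69.80056554511127 0.07578823618105031 [ 0.  -0.1  0.3  0.1 -0.3 -0.1]
['top0.npz', 'side0.npz'] [ 0.5997 -0.0768 -1.2184] -69.80782435629624 0.7071823692887297 [ 0.1  0.5  0.1  0.5  0.1  0.1 -0.5 -0.2 -0.2 -0.  -0.7 -0.2]
```

View pics/tm0.png

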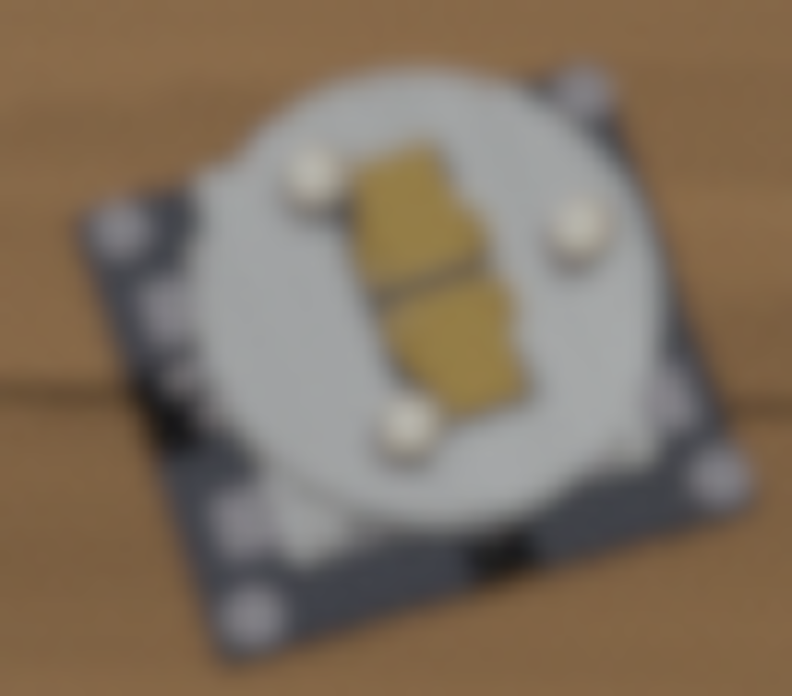

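```bash
python3 - <<'E'
from h import *
from scipy.optimize import least_squares
c=load("top0.npz");R,t=RT(c);print("cam",-R.T@t)
Rt,_=cv2.Rodrigues(np.array([-4.45764636e-01,-3.10936523,2.7e-3]));print("tool x",Rt[:,0],"y",Rt[:,1])
# head silhouette: orange mask fit by IoU w/ convex hull of projected housing box
hsv=cv2.cvtColor(c["color"],cv2.COLOR_RGB2HSV)
S=8
big=cv2.resize(c["color"][170:220,262:325],None,fx=S,fy=S,interpolation=cv2.INTER_CUBIC)
h=cv2.cvtColor(big,cv2.COLOR_RGB2HSV)
o=((h[...,0]<16)|(h[...,0]>170))&(h[...,1]>150)&(h[...,2]>60)
o=cv2.morphologyEx(o.astype(np.uint8),cv2.MORPH_CLOSE,np.ones((41,41)))
n,l,st,_=cv2.connectedComponentsWithStats(o);o=(l==1+np.argmax(st[1:,4])).astype(np.uint8);print("area px",o.sum()/S/S)
def rend(p):
    pts=np.array([[x,y,z] for x in(-.05,.05) for y in(-.022,.022) for z in(.038+.023,.107)])
    ca,sa=np.cos(p[2]),np.sin(p[2]); w=np.c_[p[0]+ca*pts[:,0]-sa*pts[:,1],p[1]+sa*pts[:,0]+ca*pts[:,1],pts[:,2]]
    q=(proj(c,w)-[262,170]+.5)*S-.5
    m=np.zeros_like(o);cv2.fillConvexPoly(m,cv2.convexHull(q.astype(np.float32)).round().astype(np.int32),1);return m
from scipy.optimize import minimize
f=lambda p:(rend([p[0]/1e3,p[1]/1e3,p[2]/100])!=o).sum()/S/S
b=min((minimize(f,[495+a,236+d,np.radians(-84+e)*100],method="Nelder-Mead",options=dict(initial_simplex=np.array([495+a,236+d,-146.6])+np.array([[0,0,0],[4,0,0],[0,4,0],[0,0,6]]))) for a in(-2,2) for d in(-3,3) for e in(0,)),key=lambda r:r.fun)
print(b.x, np.degrees(b.x[2]/100),b.fun)
m=rend([b.x[0]/1e3,b.x[1]/1e3,b.x[2]/100]); v=big.copy(); cs,_=cv2.findContours(m,0,1);cv2.drawContours(v,cs,-1,(0,255,0),1);cs,_=cv2.findContours(o,0,1);cv2.drawContours(v,cs,-1,(0,0,255),1)
# plate circle predicted
a=np.linspace(0,2*np.pi,80);w=np.c_[b.x[0]/1e3+.057*np.cos(a),b.x[1]/1e3+.057*np.sin(a),np.full(80,.053)]
q=((proj(c,w)-[262,170]+.5)*S-.5).astype(np.int32);cv2.polylines(v,[q],True,(255,255,0),1)
cv2.imwrite("pics/hf0.png",v[:,:,::-1])
E
```

```text
cam [0.26620973 0.13452335 1.18215113]
tool x [-9.59722453e-01  2.80949778e-01  1.87561507e-04] y [ 0.28094903  0.95972107 -0.00176358]
area px 478.328125
[ 497.22224604  238.82692711 -146.55922639] -83.97225121113178 153.015625
```

View pics/hf0.png

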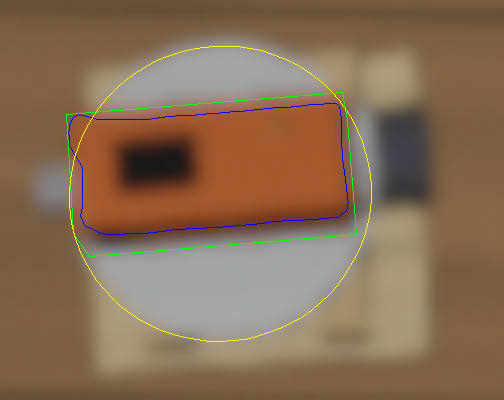

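Emit:
play_rows:
  series:
    - [[-1,0.03,-0.03,0,-0.12],[-1,0.06,-0.06,0,-0.24],[-1,0.09,-0.09,0,-0.36],[-1,0.12,-0.12,0,-0.48],[-1,0.15,-0.15,0,-0.6],[-1,0.18,-0.18,0,-0.72],[-1,0.21,-0.21,0,-0.84],[-1,0.24,-0.24,0,-0.96]]
  force: 25

```text
t: 0.9
tool_pos: [0.4093, 0.3343, 0.2323]
orientation: [-1.838, -2.548, 0.001]
force: [0.4, 0.9, 0.4]
opening: 0.0931
```

Emit:
play_rows:
  series:
    - [[-1,0.03,-0.03,0,-0.11],[-1,0.06,-0.06,0,-0.22],[-1,0.088,-0.099,0,-0.22],[-1,0.088,-0.099,0,-0.22],[-1,0.088,-0.099,0,-0.22]]

```text
t: 1.4
tool_pos: [0.4967, 0.2359, 0.2321]
orientation: [-2.103, -2.333, 0.001]
force: [1.0, 0.1, -0.5]
opening: 0.0928
```

```bash
python3 - <<'E'
from plant import sensors, read_camera
from h import *
s=sensors.read_state();Rt,_=cv2.Rodrigues(s["orientation"]);print(s["tool_pos"],np.degrees(np.arctan2(Rt[1,1],Rt[0,1])),Rt[:,2])
c=read_camera("side");np.savez("side1.npz",**c);cv2.imwrite("pics/side1.png",cv2.resize(c["color"][100:300,200:440,::-1],None,fx=3.2,fy=3))
E
```

```text
[0.49668364 0.23594659 0.23206953] 5.929873696054204 [-1.25433749e-03 -1.91895226e-05 -9.99999213e-01]
```

View pics/side1.png

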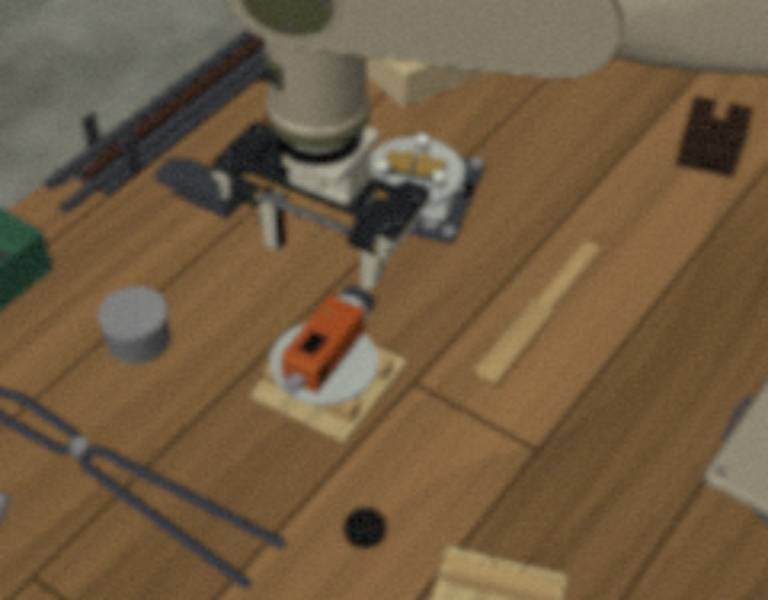

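```bash
cat > ov.py <<'E'
from h import *
import sys
def overlay(c,p,box,S,f,z0=.038):
    u0,v0,u1,v1=box
    big=cv2.resize(c["color"][v0:v1,u0:u1],None,fx=S,fy=S,interpolation=cv2.INTER_CUBIC)
    def T(w):
        w=np.asarray(w,float);ca,sa=np.cos(p[2]),np.sin(p[2]); w=np.c_[p[0]+ca*w[:,0]-sa*w[:,1],p[1]+sa*w[:,0]+ca*w[:,1],w[:,2]+z0]
        return ((proj(c,w)-[u0,v0]+.5)*S-.5).astype(np.int32)
    a=np.linspace(0,2*np.pi,80)
    cv2.polylines(big,[T(np.c_[.057*np.cos(a),.057*np.sin(a),.015+0*a])],True,(255,255,0),1)
    B=[[-.05,-.022],[.05,-.022],[.05,.022],[-.05,.022]]
    for z in(.023,.069): cv2.polylines(big,[T([b+[z] for b in B])],True,(0,255,0),1)
    cv2.polylines(big,[T(np.c_[.078+0*a,.019*np.cos(a),.046+.019*np.sin(a)])],True,(0,255,255),1)
    cv2.imwrite(f,big[:,:,::-1])
E
python3 - <<'E'
from ov import *
p=[.4965,.237,np.radians(-84)]
overlay(load("side1.npz"),p,(270,185,335,240),11,"pics/ov1.png")
overlay(load("top0.npz"),p,(262,170,325,220),11,"pics/ov1t.png")
E
```

```text
(no output)
```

View pics/ov1.png

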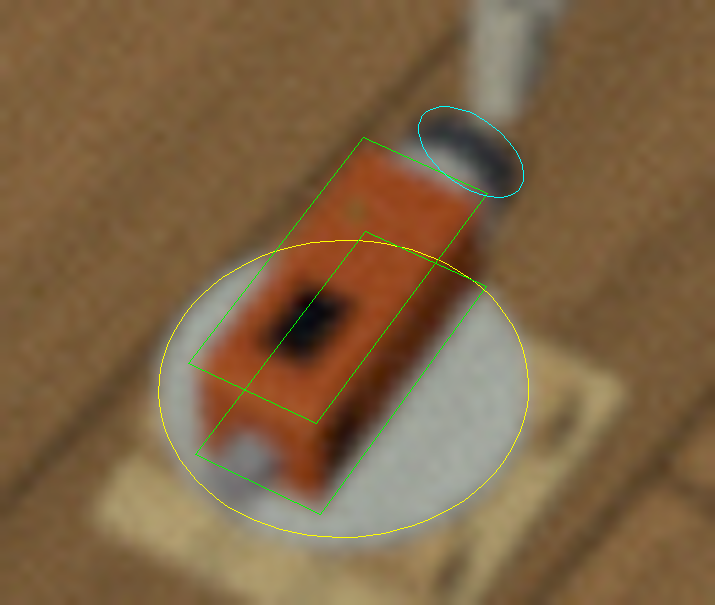

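View pics/ov1t.png

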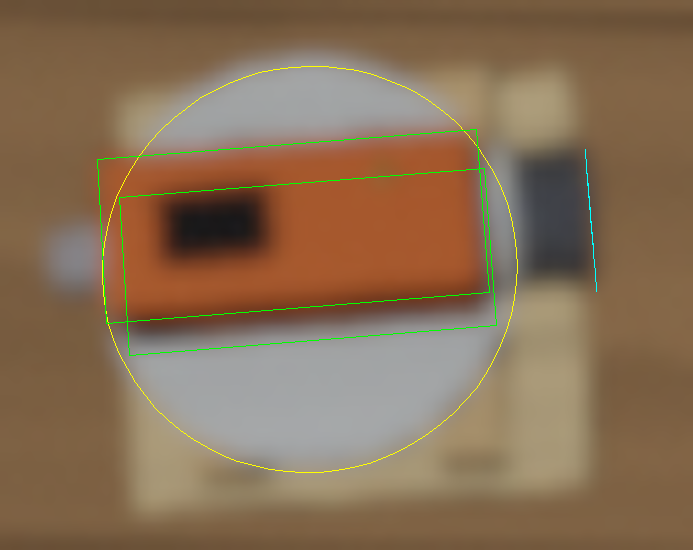

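Emit:
play_rows:
  series:
    - [[-1,0.0015,0.002,-0.03,0],[-1,0.0015,0.002,-0.06,0],[-1,0.0015,0.002,-0.09,0],[-1,0.0015,0.002,-0.115,0],[-1,0.0015,0.002,-0.135,0],[-1,0.0015,0.002,-0.147,0],[-1,0.0015,0.002,-0.153,0],[-1,0.0015,0.002,-0.153,0]]

```text
t: 2.25
tool_pos: [0.4974, 0.2394, 0.0793]
orientation: [-2.099, -2.337, 0.001]
force: [0.7, -0.6, -0.1]
opening: 0.0931
```

```bash
python3 - <<'E'
from plant import sensors, read_camera
from h import *
s=sensors.read_state();print(s["tool_pos"],s["force"],s["wrist_torque"])
c=read_camera("side");np.savez("side2.npz",**c);crop(c,260,150,350,245,6,"pics/side2.png")
E
```

```text
[0.49739406 0.23942565 0.07927807] [ 0.7102405  -0.58539151 -0.07245647] [-0.05285281  0.07303001  0.00319353]
```

View pics/side2.png

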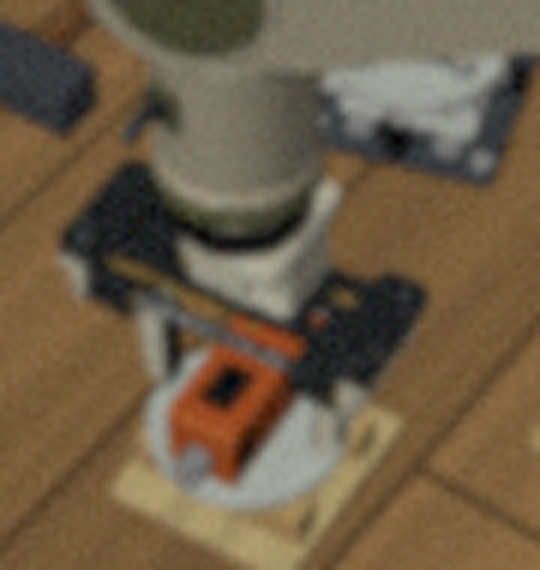

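Emit:
play_rows:
  series:
    - [[-0.1,0,0,0,0],[-0.1,0,0,0,0],[-0.02,0,0,0,0],[-0.02,0,0,0,0],[0.02,0,0,0,0],[0.06,0,0,0,0],[0.2,0,0,0,0],[0.2,0,0,0,0]]
  force: 30

```text
t: 3.1
tool_pos: [0.4981, 0.2388, 0.0796]
orientation: [2.101, 2.336, -0.0]
force: [-0.6, -0.6, -0.5]
opening: 0.0438
```

Emit:
play_rows:
  series:
    - [[0.5,0,0,0,0],[0.5,0,0,0.003,0],[0.5,0,0,0.01,0],[0.5,0,0,0.03,0],[0.5,0,0,0.06,0],[0.5,0,0,0.09,0],[0.5,0,0,0.09,0],[0.5,0,0,0.09,0]]

```text
t: 3.9
tool_pos: [0.4983, 0.2389, 0.1696]
orientation: [2.1, 2.336, 0.001]
force: [-0.5, -0.1, -5.8]
opening: 0.0438
```

```bash
python3 - <<'E'
from plant import sensors, read_camera
from ov import *
s=sensors.read_state();print(s["tool_pos"],s["orientation"],s["force"],s["wrist_torque"],s["opening"])
for n in("side","top"):
    c=read_camera(n);np.savez(n+"3.npz",**c)
Rt,_=cv2.Rodrigues(s["orientation"]);a=np.arctan2(Rt[1,1],Rt[0,1])-np.pi/2;print(np.degrees(a))
x,y,z=s["tool_pos"]
p=[x,y,a];z0=z+.005-.046
overlay(load("side3.npz"),p,(265,160,345,235),9,"pics/ov3.png",z0)
overlay(load("top3.npz"),p,(260,160,340,220),9,"pics/ov3t.png",z0)
E
```

```text
[0.498288   0.23893112 0.16957256] [2.10022679e+00 2.33564231e+00 1.49166659e-03] [-0.4578647  -0.08251644 -5.75640371] [-0.0713534   0.09829828 -0.02524384] 0.04380289534713376
-83.9242308368205
```

View pics/ov3.png

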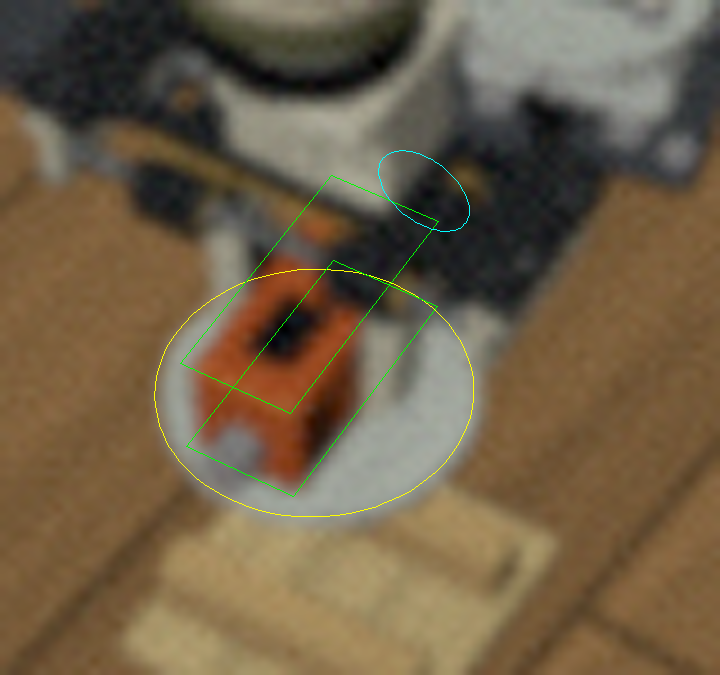

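View pics/ov3t.png

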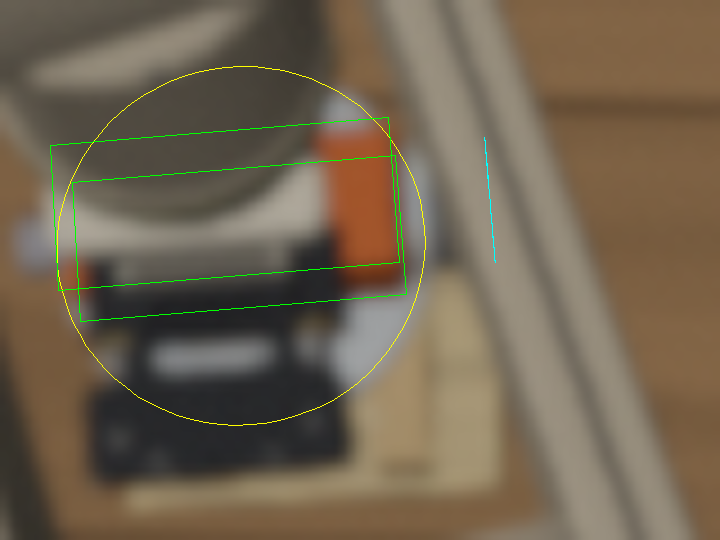

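Emit:
play_rows:
  series:
    - [[0.5,0.008,-0.024,0,0.02],[0.5,0.021,-0.062,0,0.05],[0.5,0.035,-0.103,0,0.08],[0.5,0.049,-0.144,0,0.11],[0.5,0.063,-0.185,0,0.145],[0.5,0.077,-0.226,0,0.18],[0.5,0.089,-0.262,0,0.21],[0.5,0.099,-0.29,0,0.235]]

```text
t: 4.8
tool_pos: [0.596, -0.0535, 0.1668]
orientation: [-1.81, -2.563, 0.003]
force: [1.0, -0.3, -4.4]
opening: 0.0442
```

Emit:
play_rows:
  series:
    - [[0.5,0.006,-0.018,0,0.011],[0.5,0.008,-0.024,0,0.011],[0.5,0.008,-0.024,0,0.011],[0.5,0.008,-0.024,0,0.011]]

```text
t: 5.2
tool_pos: [0.6043, -0.074, 0.1685]
orientation: [-1.797, -2.574, 0.001]
force: [0.5, 0.6, -4.4]
opening: 0.044
```

```bash
cat > st.py <<'E'
from plant import sensors, read_camera
from ov import *
def st(ref=None):
    s=sensors.read_state();Rt,_=cv2.Rodrigues(s["orientation"]);a=np.degrees(np.arctan2(Rt[1,1],Rt[0,1]))-90
    if a<-180:a+=180
    if a>0:a-=180
    th=np.radians(-69.8);X=np.array([np.cos(th),np.sin(th)]);Y=np.array([-X[1],X[0]])
    d=s["tool_pos"][:2]-[.5995,-.077];f=s["force"][:2];w=s["wrist_torque"]
    print("t",s["t"],"pos",s["tool_pos"].round(4),"yaw",round(a,2),"rel mount x,y mm",(d@X*1e3).round(2),(d@Y*1e3).round(2),"Fx,Fy(m),Fz",(f@X).round(2),(f@Y).round(2),s["force"][2].round(2),"M(m)",(w[:2]@X).round(3),(w[:2]@Y).round(3),w[2].round(3),"tilt",Rt[:2,2].round(4))
    return s,a
E
python3 - <<'E'
from st import *
s,a=st()
for n in("side","top"):
    c=read_camera(n);np.savez(n+"4.npz",**c)
x,y,z=s["tool_pos"];p=[x,y,np.radians(a)];z0=z-.0416
overlay(load("side4.npz"),p,(295,110,375,185),9,"pics/ov4.png",z0)
overlay(load("top4.npz"),p,(350,130,440,200),8,"pics/ov4t.png",z0)
E
```

```text
t 5.2 pos [ 0.6043 -0.074   0.1685] yaw -69.82 rel mount x,y mm -1.12 5.5 Fx,Fy(m),Fz -0.4 0.63 -4.43 M(m) -0.016 0.005 -0.031 tilt [-0.002   0.0009]
```

View pics/ov4.png

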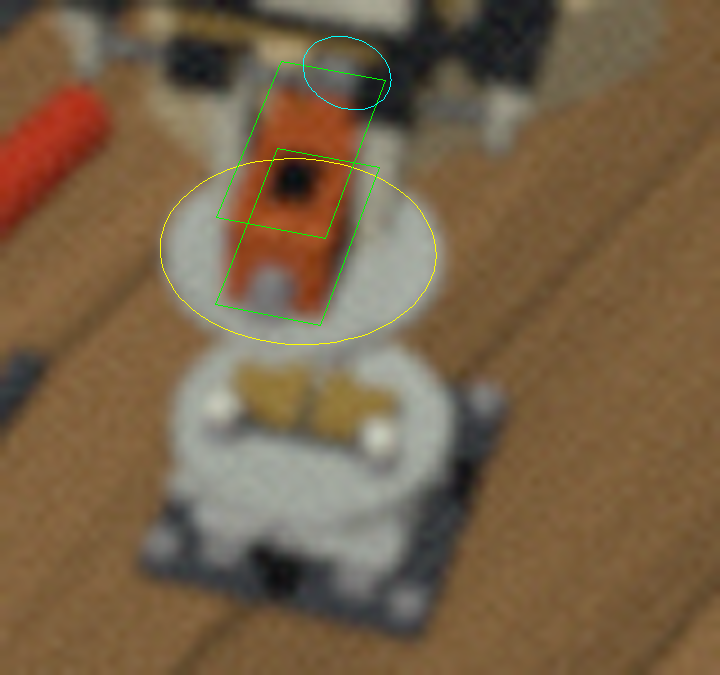

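View pics/ov4t.png

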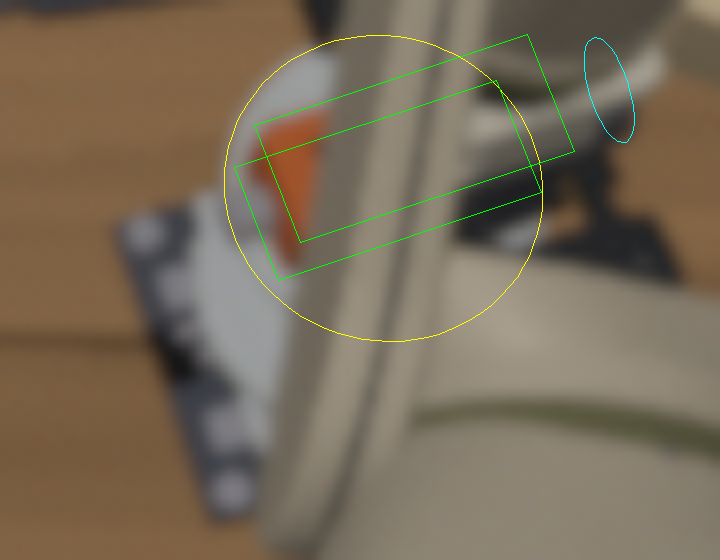

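Emit:
play_rows:
  series:
    - [[0.5,0,0,-0.01,0],[0.5,0,0,-0.025,0],[0.5,0,0,-0.036,0],[0.5,0,0,-0.043,0],[0.5,0,0,-0.046,0],[0.5,0,0,-0.046,0],[0.5,0,0,-0.046,0]]

```text
t: 6.0
tool_pos: [0.6054, -0.0753, 0.1241]
orientation: [1.798, 2.575, 0.0]
force: [0.6, -0.7, -4.5]
opening: 0.0441
```

```bash
python3 -c "
from st import *
st()"
```

```text
t 6.0 pos [ 0.6054 -0.0753  0.1241] yaw -69.84 rel mount x,y mm 0.42 6.11 Fx,Fy(m),Fz 0.87 0.28 -4.5 M(m) -0.075 -0.044 0.056 tilt [ 0.0006 -0.0001]
```

Emit:
play_rows:
  series:
    - [[0.5,0,0,-0.001,0],[0.5,0,0,-0.002,0],[0.5,0,0,-0.003,0],[0.5,0,0,-0.003,0]]

```text
t: 6.4
tool_pos: [0.605, -0.0751, 0.1205]
orientation: [-1.798, -2.576, 0.0]
force: [0.5, 0.3, -4.3]
opening: 0.0441
```

```bash
python3 -c "
from st import *
st()"
```

```text
t 6.4 pos [ 0.605  -0.0751  0.1205] yaw -69.83 rel mount x,y mm 0.16 5.79 Fx,Fy(m),Fz -0.16 0.56 -4.27 M(m) -0.058 -0.083 0.027 tilt [-0.0001  0.    ]
```

Expected jaw-top contact is near z 0.117; I go on in 0.5 mm steps.

Emit:
play_rows:
  series:
    - [[0.5,0,0,-0.001,0],[0.5,0,0,-0.0015,0],[0.5,0,0,-0.002,0],[0.5,0,0,-0.002,0]]

```text
t: 6.8
tool_pos: [0.605, -0.0752, 0.1185]
orientation: [-1.798, -2.576, 0.0]
force: [0.1, -0.3, -5.0]
opening: 0.0439
```

Emit:
play_rows:
  series:
    - [[0.5,0,0,-0.0005,0],[0.5,0,0,-0.001,0],[0.5,0,0,-0.001,0]]

```text
t: 7.1
tool_pos: [0.605, -0.0751, 0.1175]
orientation: [-1.798, -2.576, 0.0]
force: [-0.2, 0.5, -5.8]
opening: 0.0435
```

Emit:
play_rows:
  series:
    - [[0.5,0,0,-0.0005,0],[0.5,0,0,-0.0005,0]]

```text
t: 7.3
tool_pos: [0.6051, -0.0752, 0.1171]
orientation: [1.798, 2.576, 0.0]
force: [-0.5, -0.1, -3.8]
opening: 0.0441
```

Emit:
play_rows:
  series:
    - [[0.5,0,0,-0.0005,0],[0.5,0,0,-0.0005,0]]

```text
t: 7.5
tool_pos: [0.6052, -0.0752, 0.117]
orientation: [1.798, 2.576, 0.0]
force: [-0.8, -0.7, -2.6]
opening: 0.0436
```

```bash
python3 -c "
from st import *
st()"
```

```text
t 7.5 pos [ 0.6052 -0.0752  0.117 ] yaw -69.83 rel mount x,y mm 0.26 5.98 Fx,Fy(m),Fz 0.44 -0.96 -2.59 M(m) -0.151 0.062 0.007 tilt [ 0.0004 -0.0001]
```

Emit:
play_rows:
  series:
    - [[0.5,0,0,-0.0005,0],[0.5,0,0,-0.0005,0]]

```text
t: 7.7
tool_pos: [0.6054, -0.0752, 0.1168]
orientation: [1.798, 2.575, 0.001]
force: [-1.8, 0.4, 1.1]
opening: 0.0439
```

```bash
python3 -c "
from st import *
st()"
```

```text
t 7.7 pos [ 0.6054 -0.0752  0.1168] yaw -69.83 rel mount x,y mm 0.37 6.14 Fx,Fy(m),Fz -0.95 -1.57 1.13 M(m) -0.296 0.139 0.014 tilt [ 0.0008 -0.0002]
```

Emit:
play_rows:
  series:
    - [[0.5,-0.0005,-0.0002,0.0002,0],[0.5,-0.0009,-0.0003,0.0002,0],[0.5,-0.0014,-0.0005,0.0002,0],[0.5,-0.0019,-0.0007,0.0002,0]]

```text
t: 8.1
tool_pos: [0.6036, -0.0759, 0.1168]
orientation: [1.797, 2.575, 0.001]
force: [1.2, 0.7, 2.3]
opening: 0.0437
```

```bash
python3 -c "
from st import *
st()"
```

```text
t 8.1 pos [ 0.6036 -0.0759  0.1168] yaw -69.83 rel mount x,y mm 0.41 4.23 Fx,Fy(m),Fz -0.22 1.37 2.29 M(m) 0.279 -0.049 0.058 tilt [ 0.0012 -0.0002]
```

Emit:
play_rows:
  series:
    - [[0.5,-0.0005,-0.0002,0.0004,0],[0.5,-0.0009,-0.0003,0.0004,0],[0.5,-0.0014,-0.0005,0.0004,0]]

```text
t: 8.4
tool_pos: [0.6018, -0.0764, 0.1168]
orientation: [1.798, 2.576, 0.0]
force: [0.7, 1.0, 0.8]
opening: 0.0436
```

```bash
python3 -c "
from st import *
st()"
```

```text
t 8.4 pos [ 0.6018 -0.0764  0.1168] yaw -69.83 rel mount x,y mm 0.2 2.34 Fx,Fy(m),Fz -0.74 0.99 0.78 M(m) 0.231 -0.073 0.034 tilt [ 0.0001 -0.    ]
```

Emit:
play_rows:
  series:
    - [[0.5,-0.0005,-0.0002,0,0],[0.5,-0.0009,-0.0003,0,0]]

```text
t: 8.6
tool_pos: [0.6003, -0.0767, 0.1163]
orientation: [-1.798, -2.575, 0.001]
force: [-0.4, -0.2, -4.1]
opening: 0.044
```

```bash
python3 -c "
from st import *
st()"
```

```text
t 8.6 pos [ 0.6003 -0.0767  0.1163] yaw -69.83 rel mount x,y mm -0.03 0.84 Fx,Fy(m),Fz 0.01 -0.43 -4.1 M(m) -0.117 -0.037 0.008 tilt [-0.0013  0.    ]
```

Emit:
play_rows:
  series:
    - [[0.5,-0.0005,-0.0002,0,0],[0.5,-0.0009,-0.0003,0,0]]

```text
t: 8.8
tool_pos: [0.599, -0.0768, 0.1156]
orientation: [-1.797, -2.574, 0.002]
force: [0.0, 0.4, -4.8]
opening: 0.044
```

```bash
python3 -c "
from st import *
st()"
```

```text
t 8.8 pos [ 0.599  -0.0768  0.1156] yaw -69.84 rel mount x,y mm -0.32 -0.43 Fx,Fy(m),Fz -0.4 0.2 -4.77 M(m) -0.018 -0.08 -0.084 tilt [-0.0022  0.0003]
```

Emit:
play_rows:
  series:
    - [[0.5,0,0,-0.0005,0],[0.5,0,0,-0.001,0],[0.5,0,0,-0.001,0]]

```text
t: 9.1
tool_pos: [0.5996, -0.0769, 0.1154]
orientation: [-1.798, -2.575, 0.001]
force: [-1.3, -0.5, -4.2]
opening: 0.0436
```

```bash
python3 -c "
from st import *
st()"
```

```text
t 9.1 pos [ 0.5996 -0.0769  0.1154] yaw -69.83 rel mount x,y mm -0.01 0.13 Fx,Fy(m),Fz 0.06 -1.39 -4.19 M(m) -0.296 -0.034 -0.039 tilt [-0.0009  0.    ]
```

Emit:
play_rows:
  series:
    - [[0.5,0,0,-0.0005,0],[0.5,0,0,-0.001,0],[0.5,0,0,-0.001,0]]

```text
t: 9.4
tool_pos: [0.5999, -0.0771, 0.1151]
orientation: [1.798, 2.576, -0.001]
force: [-4.2, -0.7, -0.1]
opening: 0.0437
```

```bash
python3 -c "
from st import *
st()"
```

```text
t 9.4 pos [ 0.5999 -0.0771  0.1151] yaw -69.83 rel mount x,y mm 0.23 0.3 Fx,Fy(m),Fz -0.83 -4.22 -0.13 M(m) -0.893 0.123 0.02 tilt [-0.0002 -0.0003]
```

Emit:
play_rows:
  series:
    - [[0.5,-0.0004,-0.0001,0,0],[0.5,-0.0008,-0.0003,0,0],[0.5,-0.0008,-0.0003,0,0]]

```text
t: 9.7
tool_pos: [0.5993, -0.0773, 0.1148]
orientation: [1.798, 2.576, 0.0]
force: [-1.6, -0.6, -1.6]
opening: 0.0438
```

```bash
python3 -c "
from st import *
st()"
```

```text
t 9.7 pos [ 0.5993 -0.0773  0.1148] yaw -69.83 rel mount x,y mm 0.24 -0.3 Fx,Fy(m),Fz 0.05 -1.7 -1.6 M(m) -0.496 -0.016 0.026 tilt [ 0.0005 -0.0001]
```

Emit:
play_rows:
  series:
    - [[0.5,-0.0005,-0.0002,0,0],[0.5,-0.0005,-0.0002,0,0]]

```text
t: 9.9
tool_pos: [0.5987, -0.0774, 0.1145]
orientation: [1.798, 2.576, 0.0]
force: [-0.6, -0.8, -3.9]
opening: 0.0438
```

```bash
python3 -c "
from st import *
st()"
```

```text
t 9.9 pos [ 0.5987 -0.0774  0.1145] yaw -69.83 rel mount x,y mm 0.12 -0.89 Fx,Fy(m),Fz 0.5 -0.86 -3.94 M(m) -0.141 -0.135 0.0 tilt [0.0002 0.0001]
```

Emit:
play_rows:
  series:
    - [[0.5,0,0,-0.0005,0],[0.5,0,0,-0.001,0],[0.5,0,0,-0.001,0]]

```text
t: 10.2
tool_pos: [0.5989, -0.0775, 0.1141]
orientation: [1.798, 2.576, 0.0]
force: [-1.3, 0.5, 1.3]
opening: 0.044
```

```bash
python3 -c "
from st import *
st()"
```

```text
t 10.2 pos [ 0.5989 -0.0775  0.1141] yaw -69.83 rel mount x,y mm 0.21 -0.76 Fx,Fy(m),Fz -0.93 -1.05 1.29 M(m) -0.459 0.142 0.038 tilt [ 0.0004 -0.0001]
```

Emit:
play_rows:
  series:
    - [[0.5,-0.0004,-0.0001,-0.0004,0],[0.5,-0.0004,-0.0001,-0.0008,0],[0.5,-0.0004,-0.0001,-0.0008,0]]

```text
t: 10.5
tool_pos: [0.5989, -0.0776, 0.1139]
orientation: [1.797, 2.575, 0.001]
force: [-1.9, 0.3, 4.9]
opening: 0.0438
```

```bash
python3 -c "
from st import *
st()"
```

```text
t 10.5 pos [ 0.5989 -0.0776  0.1139] yaw -69.83 rel mount x,y mm 0.34 -0.74 Fx,Fy(m),Fz -0.96 -1.66 4.89 M(m) -0.326 0.203 -0.017 tilt [ 0.0016 -0.0002]
```

Emit:
play_rows:
  series:
    - [[0.5,-0.0003,-0.0001,-0.0004,0],[0.5,-0.0003,-0.0001,-0.0008,0],[0.5,-0.0003,-0.0001,-0.0008,0]]

```text
t: 10.8
tool_pos: [0.5991, -0.0777, 0.1135]
orientation: [1.797, 2.574, 0.002]
force: [-1.8, 1.0, 7.5]
opening: 0.0438
```

```bash
python3 -c "
from st import *
st()"
```

```text
t 10.8 pos [ 0.5991 -0.0777  0.1135] yaw -69.83 rel mount x,y mm 0.49 -0.65 Fx,Fy(m),Fz -1.59 -1.35 7.54 M(m) -0.217 0.264 -0.002 tilt [ 0.0026 -0.0003]
```

Emit:
play_rows:
  series:
    - [[0.5,-0.0003,-0.0001,-0.0004,0],[0.5,-0.0003,-0.0001,-0.0008,0],[0.5,-0.0003,-0.0001,-0.0008,0]]

```text
t: 11.1
tool_pos: [0.5991, -0.0778, 0.1132]
orientation: [1.796, 2.574, 0.003]
force: [-1.4, 0.3, 8.7]
opening: 0.0435
```

```bash
python3 -c "
from st import *
st()"
```

```text
t 11.1 pos [ 0.5991 -0.0778  0.1132] yaw -69.82 rel mount x,y mm 0.65 -0.62 Fx,Fy(m),Fz -0.8 -1.21 8.71 M(m) -0.201 0.241 -0.008 tilt [ 0.0036 -0.0004]
```

Emit:
play_rows:
  series:
    - [[0.5,0,0,-0.0004,0],[0.5,0,0,-0.0008,0],[0.5,0,0,-0.0008,0]]

```text
t: 11.4
tool_pos: [0.5993, -0.0779, 0.1127]
orientation: [1.796, 2.573, 0.003]
force: [-0.9, 1.2, 9.5]
opening: 0.0439
```

```bash
python3 -c "
from st import *
st()"
```

```text
t 11.4 pos [ 0.5993 -0.0779  0.1127] yaw -69.83 rel mount x,y mm 0.82 -0.47 Fx,Fy(m),Fz -1.43 -0.43 9.54 M(m) -0.241 0.163 0.068 tilt [ 0.0041 -0.0006]
```

Emit:
play_rows:
  series:
    - [[0.5,-0.0001,0.0003,-0.0005,0],[0.5,-0.0001,0.0003,-0.001,0],[0.5,-0.0001,0.0003,-0.001,0]]

```text
t: 11.7
tool_pos: [0.5979, -0.0776, 0.1095]
orientation: [1.798, 2.575, 0.0]
force: [1.5, -1.4, -1.4]
opening: 0.0443
```

```bash
python3 -c "
from st import *
st()"
```

```text
t 11.7 pos [ 0.5979 -0.0776  0.1095] yaw -69.84 rel mount x,y mm -0.04 -1.72 Fx,Fy(m),Fz 1.8 0.92 -1.42 M(m) 0.257 -0.274 0.02 tilt [ 0.0008 -0.0002]
```

Emit:
play_rows:
  series:
    - [[0.5,0,0,-0.0005,0],[0.5,0,0,-0.001,0],[0.5,0,0,-0.001,0]]

```text
t: 12.0
tool_pos: [0.5972, -0.0772, 0.1075]
orientation: [-1.798, -2.575, 0.0]
force: [4.0, 0.3, -6.5]
opening: 0.0439
```

```bash
python3 -c "
from st import *
st()"
```

```text
t 12.0 pos [ 0.5972 -0.0772  0.1075] yaw -69.84 rel mount x,y mm -0.58 -2.21 Fx,Fy(m),Fz 1.1 3.87 -6.46 M(m) 0.893 -0.295 -0.123 tilt [-0.0009  0.0006]
```

Emit:
play_rows:
  series:
    - [[0.5,0.0005,0,0,0],[0.5,0.001,0.0001,0,0],[0.5,0.001,0.0001,0,0],[0.5,0.001,0.0001,0,0]]

```text
t: 12.4
tool_pos: [0.5978, -0.0771, 0.1076]
orientation: [-1.797, -2.575, 0.001]
force: [2.1, 0.5, -12.0]
opening: 0.0437
```

```bash
python3 -c "
from st import *
st()"
```

```text
t 12.4 pos [ 0.5978 -0.0771  0.1076] yaw -69.83 rel mount x,y mm -0.51 -1.65 Fx,Fy(m),Fz 0.29 2.14 -12.0 M(m) 0.324 0.061 -0.045 tilt [-0.0019  0.0005]
```

Emit:
play_rows:
  series:
    - [[0.5,0.0006,0.0002,-0.0004,0],[0.5,0.0006,0.0002,-0.0004,0],[0.5,0.0006,0.0002,-0.0004,0]]

```text
t: 12.7
tool_pos: [0.5985, -0.0769, 0.1076]
orientation: [-1.797, -2.575, 0.001]
force: [-0.4, 2.1, -11.3]
opening: 0.0436
```

```bash
python3 -c "
from st import *
st()"
```

```text
t 12.7 pos [ 0.5985 -0.0769  0.1076] yaw -69.82 rel mount x,y mm -0.45 -0.9 Fx,Fy(m),Fz -2.11 0.32 -11.25 M(m) -0.079 0.403 0.008 tilt [-0.0016  0.0004]
```

Emit:
play_rows:
  series:
    - [[0.5,0,0,-0.0004,0],[0.5,0,0,-0.0004,0],[0.5,0,0,-0.0004,0]]

```text
t: 13.0
tool_pos: [0.5989, -0.077, 0.1076]
orientation: [-1.798, -2.576, 0.0]
force: [-1.1, 1.5, -9.9]
opening: 0.0436
```

```bash
python3 -c "
from st import *
st()"
```

```text
t 13.0 pos [ 0.5989 -0.077   0.1076] yaw -69.83 rel mount x,y mm -0.17 -0.58 Fx,Fy(m),Fz -1.8 -0.49 -9.9 M(m) -0.201 0.467 0.032 tilt [-0.0006  0.0002]
```

Emit:
play_rows:
  series:
    - [[0.5,-0.0002,0.0005,0,0],[0.5,-0.0003,0.0008,0,0],[0.5,-0.0003,0.0008,0,0]]

```text
t: 13.3
tool_pos: [0.5989, -0.0768, 0.1077]
orientation: [1.798, 2.576, -0.001]
force: [-1.5, -1.2, -10.2]
opening: 0.044
```

```bash
python3 -c "
from st import *
st()"
```

```text
t 13.3 pos [ 0.5989 -0.0768  0.1077] yaw -69.84 rel mount x,y mm -0.44 -0.51 Fx,Fy(m),Fz 0.64 -1.79 -10.18 M(m) -0.205 -0.163 0.029 tilt [ 0.0001 -0.0007]
```

Emit:
play_rows:
  series:
    - [[0.5,-0.0002,0.0005,-0.0002,0],[0.5,-0.0002,0.0005,-0.0004,0],[0.5,-0.0002,0.0005,-0.0004,0]]

```text
t: 13.6
tool_pos: [0.599, -0.0763, 0.1079]
orientation: [1.798, 2.575, 0.0]
force: [-0.6, -2.4, -7.7]
opening: 0.0439
```

```bash
python3 -c "
from st import *
st()"
```

```text
t 13.6 pos [ 0.599  -0.0763  0.1079] yaw -69.84 rel mount x,y mm -0.84 -0.17 Fx,Fy(m),Fz 2.07 -1.39 -7.75 M(m) -0.314 -0.58 0.032 tilt [ 0.001  -0.0007]
```

Emit:
play_rows:
  series:
    - [[0.5,0.0002,-0.0005,0,0],[0.5,0.0001,-0.0009,0,0],[0.5,0.0001,-0.0009,0,0]]

```text
t: 13.9
tool_pos: [0.5989, -0.0765, 0.1076]
orientation: [1.798, 2.576, 0.001]
force: [-1.3, 0.4, -6.6]
opening: 0.0439
```

```bash
python3 -c "
from st import *
st()"
```

```text
t 13.9 pos [ 0.5989 -0.0765  0.1076] yaw -69.83 rel mount x,y mm -0.64 -0.4 Fx,Fy(m),Fz -0.84 -1.12 -6.55 M(m) -0.246 0.045 -0.043 tilt [0.0003 0.0003]
```

Emit:
play_rows:
  series:
    - [[0.5,0,0,-0.0003,0],[0.5,0,0,-0.0005,0],[0.5,0,0,-0.0005,0]]

```text
t: 14.2
tool_pos: [0.5988, -0.0767, 0.1068]
orientation: [-1.798, -2.576, -0.0]
force: [-1.0, -0.6, -7.6]
opening: 0.0435
```

```bash
python3 -c "
from st import *
st()"
```

```text
t 14.2 pos [ 0.5988 -0.0767  0.1068] yaw -69.83 rel mount x,y mm -0.56 -0.55 Fx,Fy(m),Fz 0.27 -1.14 -7.64 M(m) -0.137 0.005 -0.056 tilt [0.0001 0.0001]
```

Emit:
play_rows:
  series:
    - [[0.5,-0.0002,-0.0001,-0.0003,0],[0.5,-0.0002,-0.0001,-0.0005,0],[0.5,-0.0002,-0.0001,-0.0005,0]]

```text
t: 14.5
tool_pos: [0.5988, -0.0769, 0.1065]
orientation: [1.798, 2.576, 0.0]
force: [0.5, -0.0, -6.0]
opening: 0.0439
```

```bash
python3 -c "
from st import *
st()"
```

```text
t 14.5 pos [ 0.5988 -0.0769  0.1065] yaw -69.83 rel mount x,y mm -0.35 -0.64 Fx,Fy(m),Fz 0.2 0.49 -5.97 M(m) 0.018 -0.024 -0.05 tilt [ 0.0005 -0.0001]
```

Emit:
play_rows:
  series:
    - [[0.5,-0.0001,0,-0.0002,0],[0.5,-0.0001,0,-0.0004,0],[0.5,-0.0001,0,-0.0004,0]]

```text
t: 14.8
tool_pos: [0.5988, -0.0771, 0.1063]
orientation: [1.798, 2.575, 0.0]
force: [0.1, -0.3, -3.9]
opening: 0.0441
```

```bash
python3 -c "
from st import *
st()"
```

```text
t 14.8 pos [ 0.5988 -0.0771  0.1063] yaw -69.84 rel mount x,y mm -0.18 -0.71 Fx,Fy(m),Fz 0.32 0.02 -3.9 M(m) 0.009 -0.178 -0.058 tilt [ 0.0008 -0.0003]
```

Emit:
play_rows:
  series:
    - [[0.5,0,0,-0.0002,0],[0.5,0,0,-0.0004,0],[0.5,0,0,-0.0004,0]]

```text
t: 15.1
tool_pos: [0.5988, -0.0771, 0.1061]
orientation: [1.798, 2.575, 0.0]
force: [-0.4, -2.0, -1.4]
opening: 0.0436
```

```bash
python3 -c "
from st import *
st()"
```

```text
t 15.1 pos [ 0.5988 -0.0771  0.1061] yaw -69.84 rel mount x,y mm -0.11 -0.67 Fx,Fy(m),Fz 1.74 -1.03 -1.4 M(m) -0.221 -0.324 -0.096 tilt [ 0.0009 -0.0005]
```

Emit:
play_rows:
  series:
    - [[0.5,0,0,-0.0002,-0.005],[0.5,0,0,-0.0003,-0.01],[0.5,0,0,-0.0003,-0.01]]

```text
t: 15.4
tool_pos: [0.5988, -0.0773, 0.1058]
orientation: [1.811, 2.566, -0.0]
force: [-0.0, -4.2, 1.9]
opening: 0.0438
```

```bash
python3 -c "
from st import *
st()"
```

```text
t 15.4 pos [ 0.5988 -0.0773  0.1058] yaw -70.42 rel mount x,y mm 0.07 -0.79 Fx,Fy(m),Fz 3.98 -1.47 1.92 M(m) -0.616 -0.767 0.122 tilt [ 0.0008 -0.0009]
```

Emit:
play_rows:
  series:
    - [[0.5,0,-0.0003,0.0002,0.003],[0.5,-0.0001,-0.0006,0.0002,0.005],[0.5,-0.0001,-0.0006,0.0002,0.005]]

```text
t: 15.7
tool_pos: [0.5987, -0.0776, 0.1057]
orientation: [1.804, 2.571, 0.001]
force: [1.9, -3.3, 0.6]
opening: 0.0437
```

```bash
python3 -c "
from st import *
st()"
```

```text
t 15.7 pos [ 0.5987 -0.0776  0.1057] yaw -70.12 rel mount x,y mm 0.26 -0.93 Fx,Fy(m),Fz 3.78 0.67 0.63 M(m) -0.065 -0.802 -0.033 tilt [ 0.0009 -0.0001]
```

Still a push toward +x of the mount; follow it.

Emit:
play_rows:
  series:
    - [[0.5,0.0001,-0.0004,0,0],[0.5,0.0003,-0.0008,0,0],[0.5,0.0003,-0.0008,0,0]]

```text
t: 16.0
tool_pos: [0.5988, -0.0778, 0.1056]
orientation: [-1.804, -2.571, -0.001]
force: [1.1, 0.9, 1.5]
opening: 0.0438
```

```bash
python3 -c "
from st import *
st()"
```

```text
t 16.0 pos [ 0.5988 -0.0778  0.1056] yaw -70.11 rel mount x,y mm 0.49 -0.94 Fx,Fy(m),Fz -0.43 1.34 1.52 M(m) 0.16 -0.071 -0.042 tilt [0.0002 0.0007]
```

Emit:
play_rows:
  series:
    - [[0.5,0,0,0.0007,0],[0.5,0,0,0.0007,0],[0.5,0,0,0.0007,0]]
  force: 12

```text
t: 16.3
tool_pos: [0.5987, -0.0778, 0.1057]
orientation: [-1.804, -2.571, -0.001]
force: [4.7, 0.3, -4.0]
opening: 0.0442
```

```bash
python3 - <<'E'
from st import *
s,a=st()
c=read_camera("side");np.savez("side5.npz",**c)
x,y,z=s["tool_pos"];p=[x,y,np.radians(a)]
overlay(c,p,(295,110,375,185),9,"pics/ov5.png",.0640)
E
```

```text
t 16.3 pos [ 0.5987 -0.0778  0.1057] yaw -70.11 rel mount x,y mm 0.49 -1.06 Fx,Fy(m),Fz 1.33 4.52 -4.04 M(m) 0.949 -0.168 0.002 tilt [-0.      0.0006]
```

View pics/ov5.png

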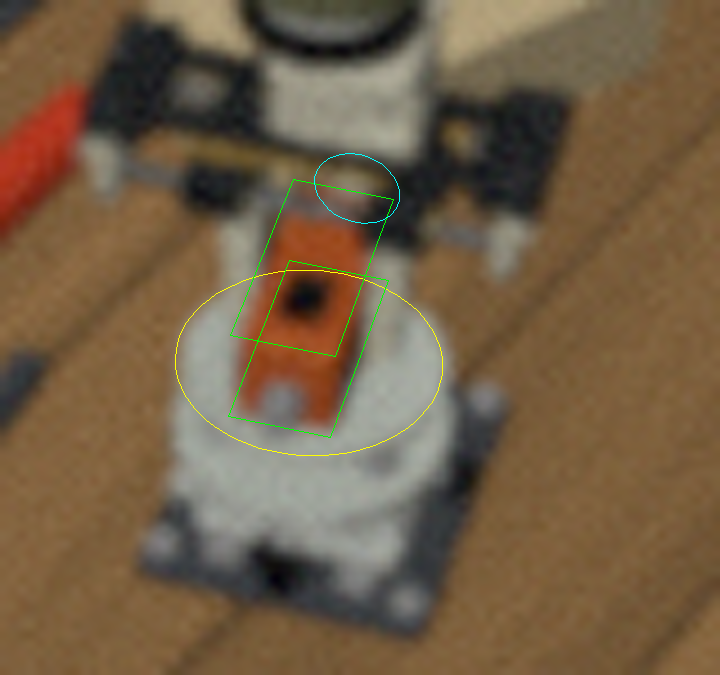

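Emit:
play_rows:
  series:
    - [[0.5,0.0005,0.0002,0,0],[0.5,0.0008,0.0002,0,0],[0.5,0.0008,0.0002,0,0]]

```text
t: 16.65
tool_pos: [0.5989, -0.0778, 0.1057]
orientation: [-1.804, -2.57, 0.001]
force: [0.5, 1.7, -4.5]
opening: 0.0437
```

```bash
python3 -c "
from st import *
st()"
```

```text
t 16.65 pos [ 0.5989 -0.0778  0.1057] yaw -70.12 rel mount x,y mm 0.58 -0.89 Fx,Fy(m),Fz -1.42 1.02 -4.52 M(m) 0.298 0.215 -0.058 tilt [-0.0015  0.0004]
```

Centred, level and no net load beyond the weight. Now ease the grip and open.

Emit:
play_rows:
  series:
    - [[0.2,0,0,0,0],[0.2,0,0,0,0],[0.06,0,0,0,0],[0.03,0,0,0,0],[0.0,0,0,0,0],[-0.05,0,0,0,0],[-0.1,0,0,0,0],[-0.2,0,0,0,0]]
  force: 4

```text
t: 17.45
tool_pos: [0.5997, -0.0782, 0.1065]
orientation: [1.804, 2.571, 0.0]
force: [-0.8, -1.5, -0.2]
opening: 0.0541
```

Emit:
play_rows:
  series:
    - [[-0.5,0,0,0,0],[-0.8,0,0,0,0],[-0.8,0,0,0,0],[-0.8,0,0,0,0]]

```text
t: 17.85
tool_pos: [0.5995, -0.0781, 0.1061]
orientation: [1.805, 2.572, 0.0]
force: [0.4, 0.2, 0.7]
opening: 0.0816
```

```bash
python3 -c "
from st import *
st()"
```

```text
t 17.85 pos [ 0.5995 -0.0781  0.1061] yaw -70.12 rel mount x,y mm 0.98 -0.4 Fx,Fy(m),Fz -0.06 0.48 0.7 M(m) -0.011 -0.089 -0.03 tilt [0. 0.]
```

Emit:
play_rows:
  series:
    - [[-0.8,0,0,0.01,0],[-0.8,0,0,0.03,0],[-0.8,0,0,0.06,0],[-0.8,0,0,0.09,0],[-0.8,0,0,0.12,0],[-0.8,0,0,0.14,0],[-0.8,0,0,0.14,0]]

```text
t: 18.55
tool_pos: [0.6015, -0.0785, 0.2513]
orientation: [1.801, 2.566, 0.005]
force: [-0.2, 0.0, 1.2]
opening: 0.0837
```

Emit:
play_rows:
  series:
    - [[-0.8,-0.01,0.03,0,0],[-0.8,-0.03,0.07,0,0],[-0.8,-0.05,0.11,0,0],[-0.8,-0.07,0.15,0,0],[-0.8,-0.09,0.19,0,0],[-0.8,-0.11,0.23,0,0],[-0.8,-0.13,0.26,0,0],[-0.8,-0.13,0.26,0,0]]

```text
t: 19.35
tool_pos: [0.4669, 0.1851, 0.2452]
orientation: [-1.798, -2.574, 0.001]
force: [-0.1, -0.5, -0.2]
opening: 0.0836
```

```bash
python3 - <<'E'
from st import *
s,a=st()
p=[.5995,-.0778,np.radians(-70.1)]
for n in("side","top"):
    c=read_camera(n);np.savez(n+"6.npz",**c)
    overlay(c,p,(295,110,375,185) if n=="side" else (350,130,440,200),9 if n=="side" else 8,f"pics/ov6{n}.png",.0638)
    cv2.imwrite(f"pics/{n}6.png",c["color"][:,:,::-1])
    if n=="top":
        W=world(c); hsv=cv2.cvtColor(c["color"],cv2.COLOR_RGB2HSV)
        m=((hsv[...,0]<14)&(hsv[...,1]>170)&(W[...,2]>.12)&(W[...,2]<.145)); m[:140]=0;m[200:]=0;m[:,:350]=0;m[:,440:]=0
        P=W[m];A=np.c_[P[:,:2]-P[:,:2].mean(0),np.ones(len(P))];print("housing top n",len(P),"med z",np.median(P[:,2]),"plane",np.linalg.lstsq(A,P[:,2],rcond=None)[0])
E
```

```text
t 19.35 pos [0.4669 0.1851 0.2452] yaw -69.87 rel mount x,y mm -291.76 -33.94 Fx,Fy(m),Fz 0.47 -0.29 -0.16 M(m) -0.069 -0.06 0.022 tilt [-0.0019  0.0009]
housing top n 399 med z 0.13376067347189805 plane [0.0800525  0.02367776 0.13322481]
```

View pics/ov6side.png

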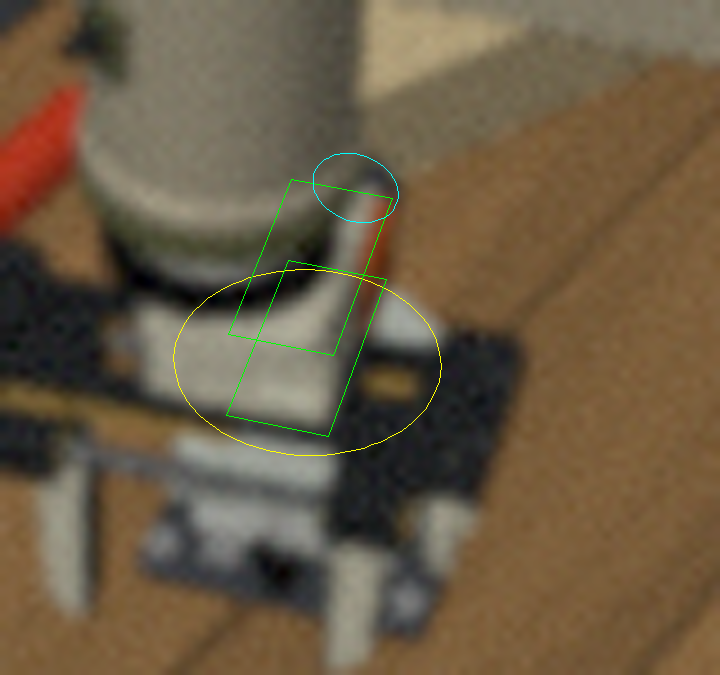

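View pics/ov6top.png

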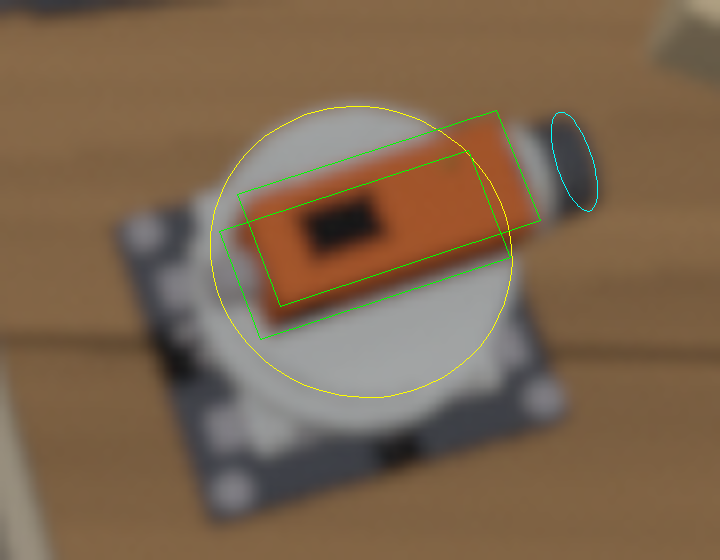

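View pics/top6.png

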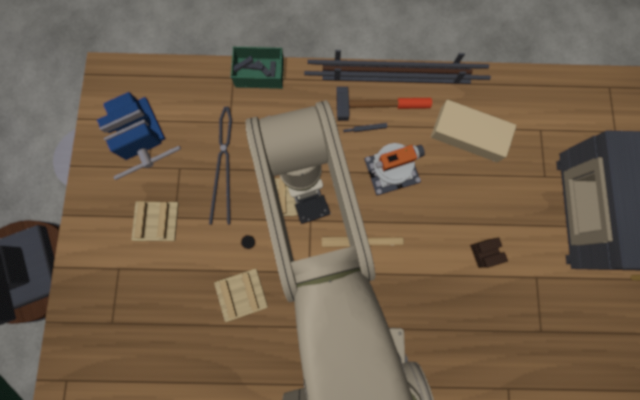

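Emit:
play_rows:
  series:
    - [[-0.8,-0.03,0.04,0,0],[-0.8,-0.06,0.08,0,0],[-0.8,-0.09,0.12,0,0],[-0.8,-0.12,0.16,0,0],[-0.8,-0.15,0.2,0,0],[-0.8,-0.17,0.22,0,0],[-0.8,-0.17,0.22,0,0]]

```text
t: 20.15
tool_pos: [0.2981, 0.4033, 0.2455]
orientation: [-1.801, -2.573, 0.001]
force: [1.1, -0.0, -0.1]
opening: 0.0837
```

```bash
python3 - <<'E'
from st import *
s,a=st()
p=[.5995,-.0778,np.radians(-70.1)]
for n in("side","top"):
    c=read_camera(n);np.savez(n+"7.npz",**c)
c=load("side7.npz");overlay(c,p,(295,110,375,185),9,"pics/ov7side.png",.0638)
def fit(f,xy,th,z,reg):
    c=load(f);W=world(c);d=W[...,:2]-xy;X=np.array([np.cos(th),np.sin(th)]);Y=np.array([-X[1],X[0]])
    lx=d@X;ly=d@Y
    if reg=="top": m=(abs(lx)<.04)&(abs(ly)<.015)&(abs(W[...,2]-z)<.012)
    else: m=(np.hypot(lx,ly)<.052)&(abs(ly)>.03)&(abs(W[...,2]-z)<.012)
    A=np.c_[lx[m],ly[m],np.ones(m.sum())];b=W[...,2][m];k=np.linalg.lstsq(A,b,rcond=None)[0];r=b-A@k
    print(f,reg,m.sum(),"slope deg x,y",np.degrees(k[:2]).round(2),"z",k[2].round(4),"sd",r.std().round(4))
H0=(np.array([.498,.239]),np.radians(-84));H1=(np.array([.5995,-.0778]),np.radians(-70.1))
for reg,z0,z1 in(("top",.107,.133),("plate",.053,.079)):
    fit("top0.npz",*H0,z0,reg);fit("top6.npz",*H1,z1,reg);fit("top7.npz",*H1,z1,reg);fit("side1.npz",*H0,z0,reg);fit("side7.npz",*H1,z1,reg)
E
```

```text
t 20.15 pos [0.2981 0.4033 0.2455] yaw -69.97 rel mount x,y mm -554.85 -116.99 Fx,Fy(m),Fz 0.43 1.02 -0.07 M(m) -0.025 -0.048 -0.057 tilt [-0.001  -0.0002]
top0.npz top 284 slope deg x,y [-0.8  -0.31] z 0.108 sd 0.002
top6.npz top 276 slope deg x,y [0.12 0.08] z 0.134 sd 0.0018
top7.npz top 280 slope deg x,y [-0.14  0.03] z 0.1342 sd 0.0021
side1.npz top 173 slope deg x,y [-0.76  1.78] z 0.1059 sd 0.0022
side7.npz top 0 slope deg x,y [0. 0.] z 0.0 sd nan
top0.npz plate 229 slope deg x,y [ 0.58 -0.02] z 0.0541 sd 0.0021
top6.npz plate 237 slope deg x,y [-0.58  0.48] z 0.0803 sd 0.002
top7.npz plate 239 slope deg x,y [-0.33  0.29] z 0.0801 sd 0.002
side1.npz plate 137 slope deg x,y [-0.45  0.15] z 0.0516 sd 0.0021
side7.npz plate 0 slope deg x,y [0. 0.] z 0.0 sd nan
  ret = _var(a, axis=axis, dtype=dtype, out=out, ddof=ddof,
  arrmean = um.true_divide(arrmean, div, out=arrmean,
  ret = ret.dtype.type(ret / rcount)
```

View pics/ov7side.png

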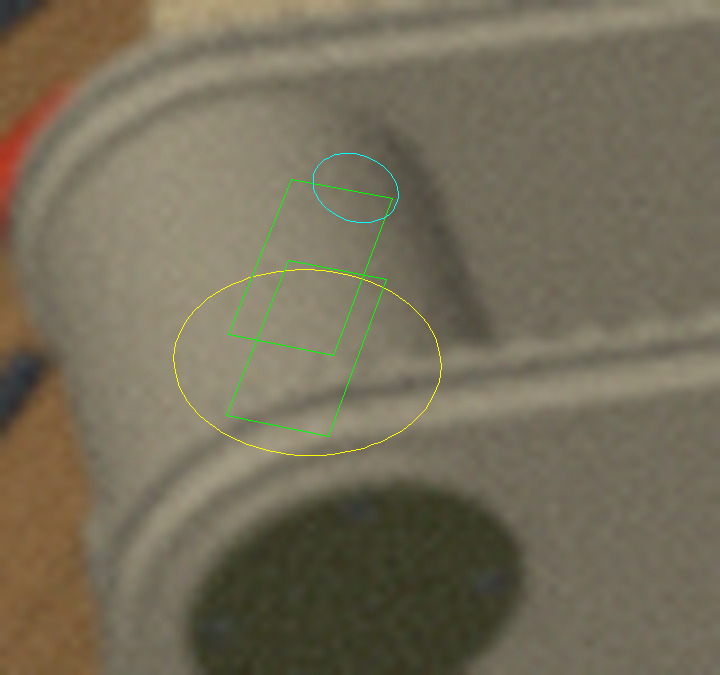

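```bash
python3 -c "
from plant import robot
print(robot.close_job())"
```

```text
the job is handed in; nothing more can be done
None
```

The pyrometer head is back on its three-ball mount, lens towards the forge. It is released and the job is handed in, at about 20 s of the 64 s allowed.

**What I did:** I gripped the housing on the rightmost rest and carried it over the mount. I touched down on a jaw top at about 5–7 N and slid sideways until the strike dropped into the gap. I then centred on the side forces and pressed through the catch at about 14 N. Last, I followed the side force and twist until the head sat centred in x, y and turn, then opened the gripper and backed off.

**What the last checks showed:**
- **Height:** the top camera's depth shows the housing and plate 26 mm higher than on the rest. Fully home should be 25.3–26.3 mm.
- **Held by the springs:** before release, raising the commanded height 0.7 mm did not lift the head. The wrist felt about 4 N down, close to the head's weight (about 5 N).
- **Level:** within about 0.5°, which is the noise of the measurement.
- **Clear of the robot:** the gripper is well away, and the wrist force is near zero.
- **Bench:** the top picture shows the other things where they were.

**What disagreed or failed:**
- **Slide load:** it briefly reached about 7 N, above the 3–6 N advised.
- **Hang-up near home:** the head stuck about 1.5 mm above home until I re-centred it.
- **Side camera:** the final side view was blocked by the arm, so the level and height after release rest on the top camera alone.

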